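# Uncouple the test gauge, load the camera pods and lock the leak-test carrier

## Robot

A 7-joint arm with a two-finger parallel gripper is mounted at the origin on the work surface. World frame = base frame: x ahead of the robot, y to its left, z up, the work surface at z = 0. Lengths are in m, angles in rad, forces in N, time in s.
With the tool pointing down it reaches from about 0.4 to 0.85 m from the base axis. Payload 10.4 kg.
Tool frame: the origin (TCP) lies at the centre of the arm's flange, where the gripper is bolted on; the fingertips stand 173 mm ahead of it and the grasp point (between the pads) lies 155 mm ahead of it; z points along the fingers, y is the line along which they close (so a half turn about z gives the same grasp; the last joint's range is limited). The gripper opens to 85 mm and grips with 20 to 120 N. Pads are 22 mm wide; open, the fingers measure 114 mm over their backs; the gripper's body (76 mm by 85 mm) begins 54 mm behind the grasp point. The pads swing forward as they close: fully open they stand 13 mm farther back than shut.
Start: joints at [-1.272, 0.332, -0.065, 1.46, 0.022, 1.35, -0.088], TCP at [0.198, 0.593, 0.405] pointing down, gripper open.
Joint ranges: [-2.6, 2.6], [-0.5, 2.12], [-1.47, 1.34], [0.16, 2.42], [-1.27, 4.41], [0.06, 2.06], [-2.6, 2.6]. Speed limits (rad/s): [2.22, 2.22, 2.79, 2.79, 3.14, 3.14, 3.14].

## Interface

Orientations are given as a unit quaternion [x, y, z, w].
In Python, from workcell import manip, viewer, finder gives the robot as it stands.
- The arm moves only by the tool arm_command, never from a script. Its argument "plan" is a list of rows, each an object with "dp": the shift along the tool's x, y, z in mm, a list of three; "spin": the turn about the tool's z in rad. A call has 1 to 5 rows; each row shifts and turns the commanded pose from where the row before left it, along the tool's axes as they then stand; what a row does not reach is not made up. A row lasts 1/10 s, in which the tool goes at most 50 mm and 8.59 degrees, less where a joint would pass 70% of its speed; a pose out of reach is approached as far as the arm can. A call is refused whole if a number of a shift passes 50 or a number of a turn 0.15, either way. A call with a gripper value outside its range is refused whole. "grip" is the closure, from -1 (fully open) to 1 (shut), set as the call begins (left out, the last holds). The fingers move at their own pace and stop on an object; "newtons" is the grip in N (left out, the last holds). Time passes only in rows, so rows that do not move let the fingers close. It gives the time, the measured TCP pose, the force, the opening and the grip force at its end, in the units of the state.
- manip.get_obs(): the state, without advancing time (a new reading comes with each control period).
- viewer.camera(name): name is "side" or "top"; returns the picture (420x560x3 uint8, blue, green, red); there is no depth.
- viewer.camera_params(name): a dict with "vertical_fov" (degrees; the focal length in pixels is half the picture's height over the tangent of half this angle, whatever the lens; pixels are square), "cx", "cy" (the principal point, pixels), "R" (3x3) and "t" (3): a world point X has camera coordinates R X + t. Camera axes: x right, y down, z forward; pixel columns grow to the right and rows downward; lengths in m; the calibration is good to about 2 mm. A picture is of the moment at which its call begins. camera_params takes no time and is no camera call.
- manip.hand_in(): hands the job in; it is judged then, once.
Trained networks look in the newest picture that a camera, given by its name, has taken for a name from the list of things; names that differ only in an ending like _2 or _b are one class to them, and where a whole thing is asked for, a point or a joint stands for the part that bears it (a point fixed in the world has none). Each returns a list of dicts, best first, with "score" (0 to 1); they miss things now and then, are a little off and sometimes report something else, mostly with a low value. They report only what shows in the picture. A call takes as long as a camera call. They do not tell look-alikes from the thing itself.
- finder.find_in(camera, thing): "position" ([x, y, z] in m, in world coordinates, good to about 4 mm: the middle of the surface that is visible of it).
The state is a dict: "clock": time; "joint_pos": joint angles; "joint_velocities": joint speeds; "tau": joint torques, N m; "position": TCP position; "ee_rot": TCP orientation; "ft_force": force on the tool from outside, world axes, zero at the start; "torque": the same for the moment, N m; "grip_width": opening from 0.0 (shut) to 1.0 (fully open); "grasp_force": force on a finger pad.
Only numpy, scipy, OpenCV 4.12 (cv2) and the standard library are available. Lean on these libraries where they do the work, as an engineer would, in place of code of your own. Each camera call takes 0.05 s, during which the arm holds its last target. There are 200 camera calls.

## Task

Before loading the leak-test carrier, take the gauge coupler off the air nipple: draw its sprung sleeve back, pull it clear so that the sleeve snaps forward, and put it down in the empty grey tray. Then stand every camera pod that is on the bench flange-down in a pocket of the carrier, one to a pocket and fully home. Last, turn the carrier's black lock knob clockwise until it bites and then about an eighth of a turn more, leaving the tape, screwdriver and jar alone.

Things in the scene. Friction and masses are not known exactly. Their poses are not given: they have to be found in the camera images.
- coupler: gauge coupler, 68 tall, 0.37 kg, at the start standing over the port's nipple: steel body 38 dia, bored from below, brass sleeve round it, grey gauge 30 dia on top (58 to 68 above the origin). Origin: centre of its lower end, z along its axis to the gauge. Catches hold it on the nipple until the sleeve is drawn towards the gauge; pulling gauge or body alone does not release it
- sleeve_mid (a point): centre of the coupler's brass sleeve, on the axis; the sleeve is 45 dia, 36 long, its middle 26 above the coupler's origin when forward. There is a 14 gap between the sleeve's upper end and the gauge, and the gauge's top is 42 above this point
- sleeve (a joint): how far the sleeve is drawn towards the gauge, in m: 0 forward, 0.012 fully back. Spring about 8 N at 0 and 13.5 N at 0.012. The catches let go between 0.007 and 0.010; so gripping the sleeve alone and drawing it steadily up first draws it back, then lifts the coupler off, whereupon the sleeve snaps forward by itself
- nipple_foot (a point): foot of the upright brass nipple on top of the fixed grey port block (block 70 x 70 x 40); the point is 44 above the bench, where the coupler's lower end rests. The nipple stands 30 above this point, head 23 dia. z up
- tray: fixed empty open grey tray, 130 x 130 x 22 high, walls and floor 4. Origin: centre of its underside on the bench
- carrier: fixed aluminium carrier plate 190 x 190 x 26 with four square pockets; a lug on its -x side (to 157 from the centre) carries the lock knob. Origin: centre of the plate's underside on the bench
- pocket0 (a point): centre of the floor of a square pocket in the carrier: 74 x 74 inside, 14 deep, its floor 12 above the bench, the carrier's top 26 above the bench; pockets in a 2 x 2 grid at 92 spacing. Axes are those of the carrier. Takes one camera flange
- pocket1 (a point): centre of the floor of a square pocket in the carrier: 74 x 74 inside, 14 deep, its floor 12 above the bench, the carrier's top 26 above the bench; pockets in a 2 x 2 grid at 92 spacing. Axes are those of the carrier. Takes one camera flange
- pocket2 (a point): centre of the floor of a square pocket in the carrier: 74 x 74 inside, 14 deep, its floor 12 above the bench, the carrier's top 26 above the bench; pockets in a 2 x 2 grid at 92 spacing. Axes are those of the carrier. Takes one camera flange
- pocket3 (a point): centre of the floor of a square pocket in the carrier: 74 x 74 inside, 14 deep, its floor 12 above the bench, the carrier's top 26 above the bench; pockets in a 2 x 2 grid at 92 spacing. Axes are those of the carrier. Takes one camera flange
- cam0: white plastic camera pod standing on its mounting flange: round flange 64 dia x 6 thick at the bottom, neck 26 dia up to 26, then a barrel 44 dia from 26 to 86 high with a dark lens face on top; hollow barrel on a heavy cast flange, 0.15-0.27 kg, centre of mass about 26 up. Origin: centre of the flange's underside, z up. May be absent (None)
- cam1: white plastic camera pod standing on its mounting flange: round flange 64 dia x 6 thick at the bottom, neck 26 dia up to 26, then a barrel 44 dia from 26 to 86 high with a dark lens face on top; hollow barrel on a heavy cast flange, 0.15-0.27 kg, centre of mass about 26 up. Origin: centre of the flange's underside, z up. May be absent (None)
- cam2: white plastic camera pod standing on its mounting flange: round flange 64 dia x 6 thick at the bottom, neck 26 dia up to 26, then a barrel 44 dia from 26 to 86 high with a dark lens face on top; hollow barrel on a heavy cast flange, 0.15-0.27 kg, centre of mass about 26 up. Origin: centre of the flange's underside, z up. May be absent (None)
- cam3: white plastic camera pod standing on its mounting flange: round flange 64 dia x 6 thick at the bottom, neck 26 dia up to 26, then a barrel 44 dia from 26 to 86 high with a dark lens face on top; hollow barrel on a heavy cast flange, 0.15-0.27 kg, centre of mass about 26 up. Origin: centre of the flange's underside, z up. May be absent (None)
- knob_grip (a point): on the axis of the black lock knob, 66 above the bench, at the height to grip. The knob's grip is a bar 66 long (along this point's x axis) x 15 wide (its y axis) x 32 high, from 52 to 84 above the bench; turns with the knob. It tightens clockwise seen from above
- lock_knob (a joint): free running of the knob in rad, grows clockwise; starts between 0.3 and 1.2 and turns easily (0.05 N m) until it bites at 2.2, where this value stops
- lock_screw (a joint): turn after the bite in rad, grows clockwise: 0 until the knob has bitten, then grows as the knob is forced on against about 0.35 N m, and stays where it is left (hard stop at 1.6). An eighth of a turn is 0.79. Turning the knob back only slackens the free running
- tape: bystander: loose roll of clear tape, 90 dia x 25, lying flat. Origin: centre of its underside
- driver: bystander: loose black screwdriver, 200 long, lying. Origin: under its middle
- jar: bystander: loose white jar, 70 dia x 80. Origin: centre of its underside
Things that resemble listed ones, but are neither listed nor needed, are in the scene too. What is shaped like the cam3 but purple is not meant. What is shaped like the part that bears nipple_foot but green is not meant.

How it is judged:
By the outcome, as a careful person would: the job done as asked, in the order asked, and still so for the second after the job is handed in, with the robot touching nothing.
Of cam0, cam1, cam2, cam3 only 2 to 4 are there at a start; the rules pass over those that are not, and their reading is None.
At some moment in a run one of cam0, cam1, cam2, cam3 may be knocked a few centimetres aside while the robot is not near it.
It also fails if it takes over 210 s, if anything falls off the work surface, if the arm or the gripper's body presses on something with over 40 N, if the wrist force passes 120 N, or if a joint passes its speed limit or range.

## Working session

There is one attempt and no reset: what is moved stays moved. The work goes in short steps, Python scripts to look and compute and a tool call to move; the robot and the scene stay as the last step left them, time stands still between calls to the robot, and variables do not carry over. Pictures are saved under pics/ and viewed, at most 14 in all, crops included, and the job is handed in when it is done.

Besides the shell and the picture viewer there is one more tool, called after ">>>" as name([rows], argument=value, ...), one row to a line, values as JSON. arm_command: Moves the arm, as the interface text tells. Its arguments: {"type":"object","properties":{"plan":{"type":"array","items":{"type":"object","properties":{"dp":{"type":"array","items":{"type":"number"}},"spin":{"type":"number"}}}},"grip":{"type":"number"},"newtons":{"type":"number"}},"required":["plan"]}

```bash
ls; mkdir -p pics
python3 - <<'E'
from workcell import manip, viewer, finder
import cv2
for n in("side","top"):
    cv2.imwrite(f"pics/{n}0.png",viewer.camera(n)); print(n,viewer.camera_params(n))
print(manip.get_obs())
for t in("coupler","nipple_foot","tray","carrier","cam0","knob_grip","tape","driver","jar","pocket0"):
    for c in("top","side"):
        try: print(t,c,[(([round(float(v),3) for v in d["position"]]),round(d["score"],2)) for d in finder.find_in(c,t)])
        except Exception as e: print(t,c,e)
E
```

```text
pics
side {'vertical_fov': 46.387401922616384, 'cx': 274.58760034985687, 'cy': 205.43893527469868, 'R': array([[ 0.96975249, -0.24406404,  0.00358632],
       [-0.16401916, -0.6624464 , -0.73093261],
       [ 0.18077011,  0.70823549, -0.68244022]]), 't': array([-0.55640792,  0.10711922,  1.42885121])}
top {'vertical_fov': 51.01129803997183, 'cx': 276.1160484290904, 'cy': 213.60028519789248, 'R': array([[-0.0176887 , -0.99975693, -0.01316027],
       [-0.995005  ,  0.01889492, -0.09802053],
       [ 0.09824537,  0.01136067, -0.99509737]]), 't': array([-0.07617041,  0.53476231,  1.13004654])}
{'clock': 0.1, 'joint_pos': array([-1.27162564,  0.33279667, -0.06473624,  1.46082179,  0.02163167,
        1.34990771, -0.08850176]), 'joint_velocities': array([ 2.22248755e-03, -1.51972048e-03, -1.72416810e-03, -9.40273259e-04,
        1.01667292e-04,  1.01865225e-03, -5.91581198e-05]), 'tau': array([ 1.04115570e-03, -6.26743269e+01,  4.87920991e-02, -3.92427421e+01,
        1.62983959e-02,  6.94396804e-03, -3.13110706e-05]), 'position': array([0.19759943, 0.59282702, 0.40401993]), 'ee_rot': arr
[... 1071 characters left out ...]
 0.049], 0.87), ([0.46, -0.254, 0.061], 0.85), ([0.562, -0.367, 0.046], 0.79), ([0.573, -0.503, 0.046], 0.6)]
knob_grip top [([0.459, 0.021, 0.085], 0.52), ([0.46, -0.326, 0.077], 0.37)]
knob_grip side [([0.463, 0.015, 0.074], 0.68), ([0.746, 0.189, 0.052], 0.22)]
tape top [([0.769, -0.045, 0.027], 0.81)]
tape side [([0.763, -0.053, 0.019], 0.74)]
driver top [([0.768, -0.26, 0.023], 0.96), ([0.578, 0.022, 0.017], 0.66), ([0.461, -0.323, 0.072], 0.21)]
driver side [([0.765, -0.269, 0.019], 0.66)]
jar top [([0.742, 0.201, 0.079], 0.86)]
jar side [([0.745, 0.188, 0.053], 0.84), ([0.569, 0.013, 0.016], 0.24)]
pocket0 top [([0.581, 0.026, 0.015], 0.72)]
pocket0 side [([0.572, 0.012, 0.02], 0.64)]
```

View pics/side0.png

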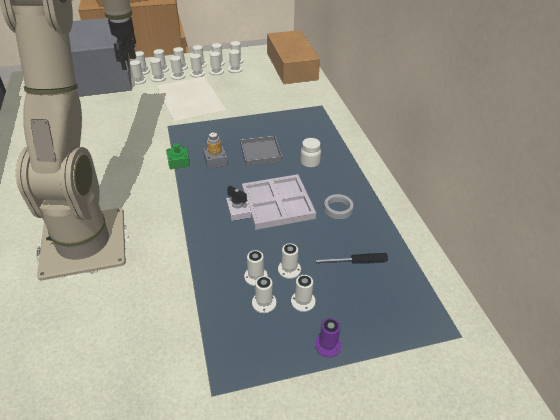

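View pics/top0.png

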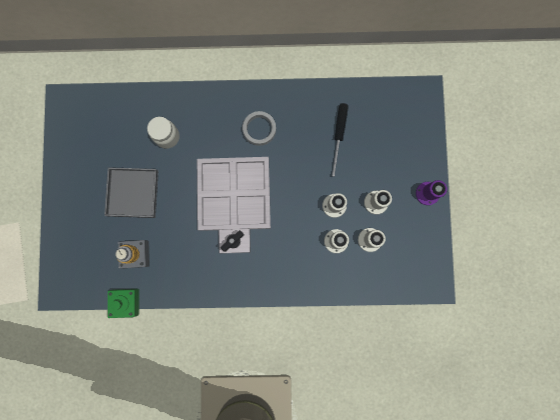

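The side view shows white pods at (255,265), (289,258), (263,292) and (303,290), and a purple pod at (329,335). The coupler on the grey block is at (213,148) and the green look-alike block at (178,157). In the top view the pods are at (335,205), (378,201), (337,240) and (371,239), the carrier at (233,193) with its knob at (232,240), the coupler at (125,253) and the tray at (131,192).

The four white pods fit the description; purple is excluded. The grey block with the brass coupler is the port; green is excluded. I'll confirm this in an enlarged crop.

```bash
cat > h.py <<'E'
import numpy as np, cv2
from workcell import manip, viewer, finder
def cam(n):
    p=viewer.camera_params(n); f=210/np.tan(np.radians(p["vertical_fov"])/2)
    return p["R"],p["t"],f,p["cx"],p["cy"]
def back(n,uv,z):
    R,t,f,cx,cy=cam(n); c=-R.T@t
    d=R.T@np.array([(uv[0]-cx)/f,(uv[1]-cy)/f,1.]); return c+d*(z-c[2])/d[2]
def proj(n,X):
    R,t,f,cx,cy=cam(n); q=R@np.asarray(X)+t; return np.array([f*q[0]/q[2]+cx,f*q[1]/q[2]+cy])
def crop(im,x,y,w,h,s): return cv2.resize(im[y:y+h,x:x+w],None,fx=s,fy=s,interpolation=cv2.INTER_CUBIC)
E
python3 - <<'E'
from h import *
t=cv2.imread("pics/top0.png")
a=crop(t,320,170,133,100,6); cv2.imwrite("pics/c1.png",a)
a=crop(t,185,150,100,110,5.4); b=crop(t,105,232,50,88,6.75); cv2.imwrite("pics/c2.png",np.hstack([a[:594],cv2.copyMakeBorder(b,0,0,0,0,0)[:594]])[:, :800]); print(a.shape,b.shape)
E
```

```text
(594, 540, 3) (594, 338, 3)
```

View pics/c1.png

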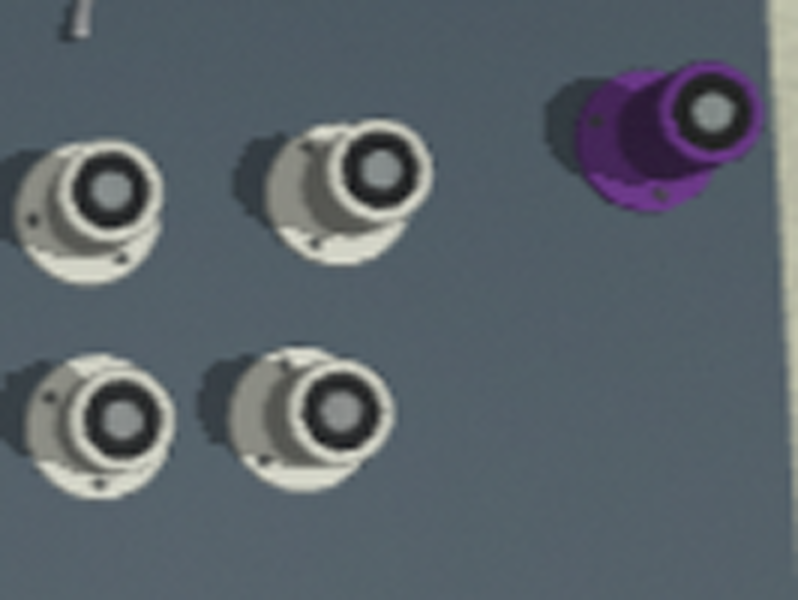

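View pics/c2.png

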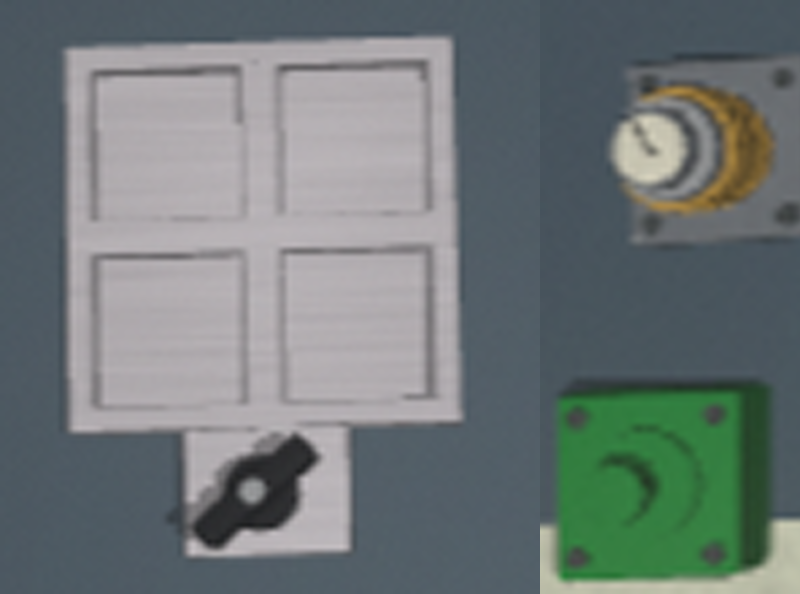

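The crop confirms four white pods with lens faces at crop pixels A (109,190), B (380,170), C (121,419) and D (341,411). It also shows purple apart at (712,112), the coupler gauge on the grey block at (648,148), and the green look-alike. The knob bar runs from (203,534) to (306,446).

Run:
```python
from h import *
np.set_printoptions(precision=4,suppress=True)
g=lambda u,v,s,x,y:((u+.5)/s-.5+x,(v+.5)/s-.5+y)
for n,p,q in(("A",(109,190),(88,212)),("B",(380,170),(339,193)),("C",(121,419),(99,427)),("D",(341,411),(302,419))):
    print(n,back("top",g(*p,6,320,170),.086),back("top",g(*q,6,320,170),.006))
c=np.array([back("top",g(*p,5.4,185,150),.026) for p in((65,47),(453,37),(463,421),(70,432))])
print(c,c.mean(0),[np.linalg.norm(c[i]-c[i-1]) for i in range(4)])
ax=(c[0]-c[3])+(c[1]-c[2]); th=np.arctan2(ax[1],ax[0]);print("th",th)
m=c.mean(0)[:2];e=np.array([[np.cos(th),np.sin(th)],[-np.sin(th),np.cos(th)]])
for sx in(-46,46):
  for sy in(-46,46): print("pocket",m+np.array([sx,sy])/1e3@e)
for z in(.084,):
  print("knob",back("top",g(252,490,5.4,185,150),z)); a=back("top",g(203,534,5.4,185,150),z);b=back("top",g(306,446,5.4,185,150),z);print(a,b,(a+b)/2,np.linalg.norm(a-b),np.arctan2(*(b-a)[1::-1]))
print("lug exp",m+np.array([-.126,0])@e)
print("gauge",back("top",((108.5)/6.75-.5+105,(148.5)/6.75-.5+232),.112))
t=cv2.imread("pics/top0.png")
print("tray",[back("top",p,.022) for p in((107,168),(157,168),(157,217),(106,217))])
s=cv2.imread("pics/side0.png")
cv2.imwrite("pics/c3.png",np.hstack([crop(s,190,125,45,50,8),crop(s,245,235,75,75,400/75)]))
```

```text
A [ 0.5553 -0.2407  0.086 ] [ 0.5556 -0.2414  0.006 ]
B [ 0.5615 -0.3532  0.086 ] [ 0.5619 -0.3532  0.006 ]
C [ 0.4603 -0.2426  0.086 ] [ 0.4599 -0.2434  0.006 ]
D [ 0.4619 -0.333   0.086 ] [ 0.4618 -0.3329  0.006 ]
[[ 0.6853  0.1232  0.026 ]
 [ 0.6864 -0.0684  0.026 ]
 [ 0.4968 -0.0702  0.026 ]
 [ 0.495   0.1208  0.026 ]] [0.5909 0.0264 0.026 ] [np.float64(0.19031594762322637), np.float64(0.19156821877591157), np.float64(0.18955425067992282), np.float64(0.19094874365388292)]
th 0.011220065258636577
pocket [ 0.5454 -0.0202]
pocket [0.5444 0.0718]
pocket [ 0.6374 -0.0191]
pocket [0.6364 0.0729]
knob [0.463  0.0259 0.084 ]
[0.4432 0.0485 0.084 ] [0.4828 0.0008 0.084 ] [0.463  0.0247 0.084 ] 0.06195500987089516 -0.8788200778071138
lug exp [0.4649 0.0249]
gauge [0.4349 0.2909 0.112 ]
tray [array([0.6648, 0.3643, 0.022 ]), array([0.6621, 0.2301, 0.022 ]), array([0.5306, 0.2289, 0.022 ]), array([0.5332, 0.3643, 0.022 ])]
```

View pics/c3.png

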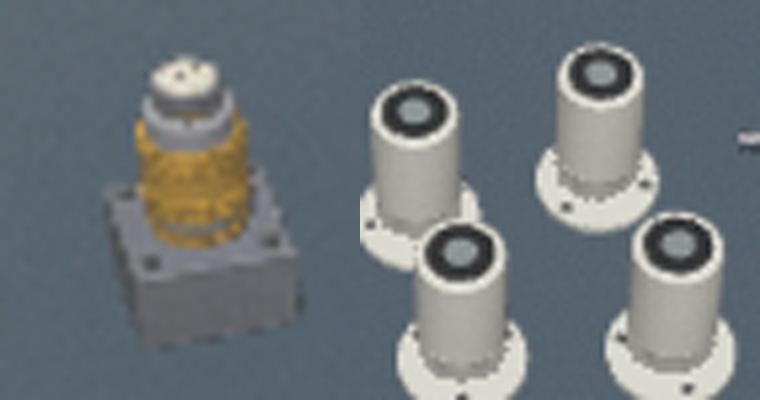

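Run:
```python
from h import *
np.set_printoptions(precision=4,suppress=True)
print("gauge side",back("side",(184.5/8-.5+190,76.5/8-.5+125),.112))
for p in((415,110),(601,73),(461,251),(680,244)):
    s=400/75; print(back("side",((p[0]-360+.5)/s-.5+245,(p[1]+.5)/s-.5+235),.086))
im=cv2.imread("pics/top0.png")
print("block",[back("top",(u/6.75-.5+105,v/6.75-.5+232),.04) for u,v in((90,67),(92,243))])
for z in (.112,.088,.052): print(z,proj("top",(.435,.29,z)))
print(proj("top",(.435,.29,.044)))
```

```text
gauge side [0.4329 0.2907 0.112 ]
[ 0.4592 -0.2433  0.086 ]
[ 0.5541 -0.2418  0.086 ]
[ 0.4613 -0.3332  0.086 ]
[ 0.5615 -0.3539  0.086 ]
block [array([0.4673, 0.325 , 0.04  ]), array([0.4002, 0.323 , 0.04  ])]
0.112 [120.964  253.4712]
0.088 [124.4958 253.5477]
0.052 [129.5122 253.6564]
[130.5838 253.6796]
```

Both views agree within about 2 mm, and the sizes check out: the plate measures 190 mm and the block is centred under the gauge. Moving now above the coupler.

Add to h.py:
```python
from scipy.spatial.transform import Rotation as Ro
def st():
    o=manip.get_obs(); M=Ro.from_quat(o["ee_rot"]).as_matrix(); return o,M
def go(x,y,z,yaw=None):
    "prints tool-axes shift (mm) to TCP target; yaw = direction of the closing line (mod pi)"
    o,M=st(); d=M.T@(np.array([x,y,z])-o["position"])*1e3
    a=np.arctan2(M[1,1],M[0,1]); s=""
    if yaw is not None:
        s=-((yaw-a+np.pi/2)%np.pi-np.pi/2); s=f"spin {s:.3f} (shift first)"
    print("t %.2f"%o["clock"],"pos",o["position"].round(4),"dp",d.round(1),"n %.0f"%np.linalg.norm(d),"a %.3f"%a,s,"q7 %.2f"%o["joint_pos"][6],"f",o["ft_force"].round(1),"w %.2f"%o["grip_width"])
```

```text
(no output)
```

>>> arm_command([
  {"dp": [-40, -26, 13], "spin": 0},
  {"dp": [-40, -26, 13], "spin": 0},
  {"dp": [-40, -26, 13], "spin": 0},
  {"dp": [-40, -26, 13], "spin": 0},
], grip=-1, newtons=60)

```text
clock: 1.5
position: [0.3175, 0.442, 0.3524]
ee_rot: [0.16, 0.987, 0.0, 0.0]
ft_force: [0.8, 1.1, 0.7]
grip_width: 1.001
grasp_force: 0.0
```

>>> arm_command([
  {"dp": [-40, -26, 13], "spin": 0},
  {"dp": [-40, -26, 13], "spin": 0},
  {"dp": [-40, -26, 13], "spin": 0},
  {"dp": [-40, -26, 13], "spin": 0},
  {"dp": [0, 0, 0], "spin": 0},
])

```text
clock: 2.0
position: [0.439, 0.2881, 0.2993]
ee_rot: [0.165, 0.986, -0.002, 0.0]
ft_force: [-1.1, -0.2, 0.2]
grip_width: 1.002
grasp_force: 0.0
```

```bash
python3 -c "
from h import *
go(.434,.2905,.225)"
```

```text
t 2.00 pos [0.439  0.2881 0.2993] dp [ 5.6  0.9 74.3] n 75 a 1.239  q7 0.60 f [-1.1 -0.2  0.2] w 1.00
```

>>> arm_command([
  {"dp": [0, 0, 25], "spin": 0},
  {"dp": [0, 0, 10], "spin": 0},
  {"dp": [0, 0, 0], "spin": 0},
])

```text
clock: 2.3
position: [0.4348, 0.2944, 0.2644]
ee_rot: [0.16, 0.987, -0.001, -0.001]
ft_force: [-0.4, 1.0, -0.1]
grip_width: 0.999
grasp_force: 0.0
```

```bash
python3 -c "
from h import *
go(.434,.2905,.225)"
```

```text
t 2.30 pos [0.4348 0.2944 0.2644] dp [-0.6 -3.9 39.4] n 40 a 1.250  q7 0.60 f [-0.4  1.  -0.1] w 1.00
```

>>> arm_command([
  {"dp": [0, -4, 14], "spin": 0},
  {"dp": [0, 0, 14], "spin": 0},
  {"dp": [0, 0, 11], "spin": 0},
  {"dp": [0, 0, 0], "spin": 0},
])

```text
clock: 2.7
position: [0.4336, 0.2906, 0.2253]
ee_rot: [0.16, 0.987, -0.001, -0.001]
ft_force: [0.2, -0.2, -0.2]
grip_width: 0.999
grasp_force: 0.0
```

>>> arm_command([
  {"dp": [0, 0, 0], "spin": 0},
  {"dp": [0, 0, 0], "spin": 0},
  {"dp": [0, 0, 0], "spin": 0},
  {"dp": [0, 0, 0], "spin": 0},
  {"dp": [0, 0, 0], "spin": 0},
], grip=1, newtons=60)

```text
clock: 3.2
position: [0.4344, 0.2907, 0.2276]
ee_rot: [0.16, 0.987, 0.0, 0.0]
ft_force: [-1.5, -2.1, 5.7]
grip_width: 0.507
grasp_force: 60.5
```

```bash
python3 -c "
from h import *
go(.434,.2905,.225);print(manip.get_obs()['grasp_force'])
s=viewer.camera('side');cv2.imwrite('pics/s1.png',crop(s,150,60,140,120,5))"
```

```text
t 3.20 pos [0.4344 0.2907 0.2276] dp [ 0.3 -0.3  2.6] n 3 a 1.249  q7 0.62 f [-1.5 -2.1  5.7] w 0.51
60.45702846720815
```

View pics/s1.png

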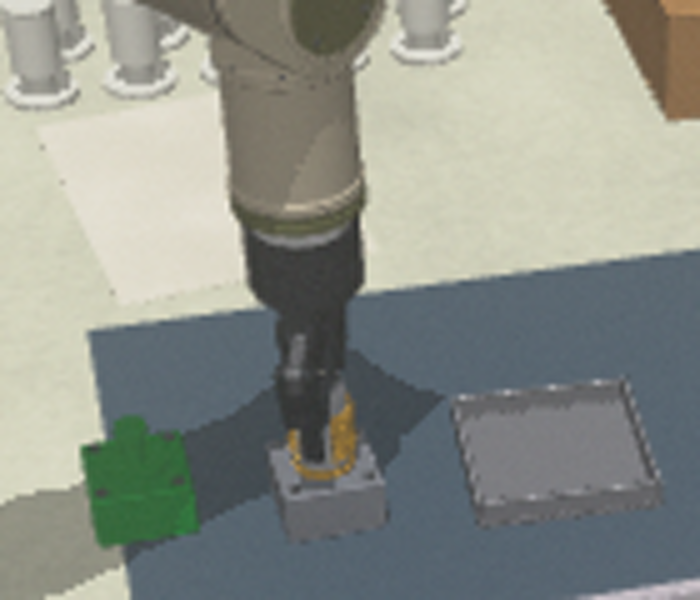

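The crop shows the fingers on the brass sleeve (pixel 325,440), with the opening at 0.51 × 85 ≈ 43–45 mm. Next is a steady draw upwards.

>>> arm_command([
  {"dp": [0, 0, -4], "spin": 0},
  {"dp": [0, 0, -4], "spin": 0},
  {"dp": [0, 0, -4], "spin": 0},
  {"dp": [0, 0, -4], "spin": 0},
  {"dp": [0, 0, -4], "spin": 0},
])

```text
clock: 3.75
position: [0.4343, 0.2904, 0.2471]
ee_rot: [0.16, 0.987, -0.0, 0.0]
ft_force: [0.0, -0.9, -8.7]
grip_width: 0.501
grasp_force: 63.7
```

>>> arm_command([
  {"dp": [0, 0, -6], "spin": 0},
  {"dp": [0, 0, -10], "spin": 0},
  {"dp": [0, 0, -15], "spin": 0},
  {"dp": [0, 0, -15], "spin": 0},
  {"dp": [0, 0, 0], "spin": 0},
])

```text
clock: 4.25
position: [0.4351, 0.2912, 0.296]
ee_rot: [0.16, 0.987, 0.002, 0.002]
ft_force: [1.1, 0.3, -3.9]
grip_width: 0.503
grasp_force: 64.4
```

```bash
python3 -c "
from h import *
go(.598,.297,.30);print(manip.get_obs()['grasp_force'])
s=viewer.camera('side');cv2.imwrite('pics/s2.png',crop(s,170,70,90,110,5))"
```

```text
t 4.25 pos [0.4351 0.2912 0.296 ] dp [-152.7   57.1   -3.3] n 163 a 1.249  q7 0.60 f [ 1.1  0.3 -3.9] w 0.50
64.35239061713219
```

View pics/s2.png

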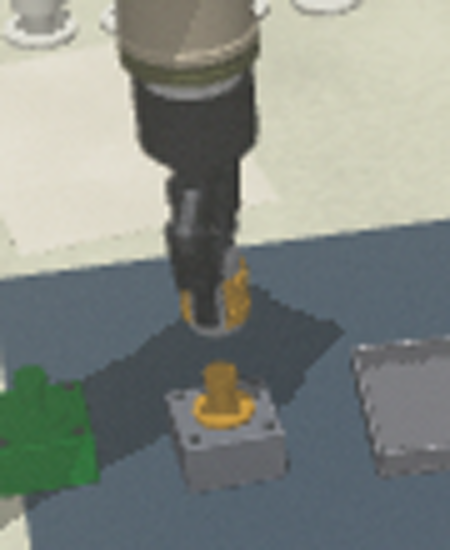

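The coupler is off (bare nipple at 220,385, coupler hanging at 215,305) and the force matches its weight. Now to the tray.

>>> arm_command([
  {"dp": [-38, 14, 0], "spin": 0},
  {"dp": [-38, 15, 0], "spin": 0},
  {"dp": [-38, 15, 20], "spin": 0},
  {"dp": [-38, 14, 20], "spin": 0},
  {"dp": [0, 0, 20], "spin": 0},
])

```text
clock: 4.8
position: [0.6007, 0.2958, 0.2305]
ee_rot: [0.162, 0.987, -0.001, 0.001]
ft_force: [-0.3, -0.9, -3.3]
grip_width: 0.504
grasp_force: 64.2
```

>>> arm_command([
  {"dp": [0, 0, 15], "spin": 0},
  {"dp": [0, 0, 15], "spin": 0},
  {"dp": [0, 0, 0], "spin": 0},
])

```text
clock: 5.1
position: [0.5952, 0.2977, 0.2004]
ee_rot: [0.16, 0.987, -0.001, -0.002]
ft_force: [-0.3, -0.1, -3.9]
grip_width: 0.5
grasp_force: 64.1
```

```bash
python3 -c "
from h import *
go(.598,.298,.187)"
```

```text
t 5.10 pos [0.5952 0.2977 0.2004] dp [-2.6  1.2 13.4] n 14 a 1.250  q7 0.80 f [-0.3 -0.1 -3.9] w 0.50
```

>>> arm_command([
  {"dp": [-3, 1, 4], "spin": 0},
  {"dp": [0, 0, 4], "spin": 0},
  {"dp": [0, 0, 3], "spin": 0},
  {"dp": [0, 0, 0], "spin": 0},
])

```text
clock: 5.5
position: [0.5998, 0.2976, 0.1917]
ee_rot: [0.16, 0.987, 0.0, -0.0]
ft_force: [-0.8, -0.0, -4.0]
grip_width: 0.506
grasp_force: 64.2
```

>>> arm_command([
  {"dp": [0, 0, 1], "spin": 0},
  {"dp": [0, 0, 1], "spin": 0},
  {"dp": [0, 0, 0], "spin": 0},
])

```text
clock: 5.8
position: [0.5999, 0.2976, 0.1897]
ee_rot: [0.16, 0.987, 0.0, 0.0]
ft_force: [-0.1, 0.1, -3.9]
grip_width: 0.506
grasp_force: 64.2
```

>>> arm_command([
  {"dp": [0, 0, 1], "spin": 0},
  {"dp": [0, 0, 1], "spin": 0},
  {"dp": [0, 0, 1], "spin": 0},
])

```text
clock: 6.1
position: [0.6, 0.2976, 0.1877]
ee_rot: [0.16, 0.987, 0.0, 0.0]
ft_force: [-7.8, -3.7, 13.2]
grip_width: 0.502
grasp_force: 65.8
```

>>> arm_command([
  {"dp": [0, 0, 1], "spin": 0},
  {"dp": [0, 0, 1], "spin": 0},
  {"dp": [0, 0, 0], "spin": 0},
])

```text
clock: 6.4
position: [0.6, 0.2975, 0.1876]
ee_rot: [0.16, 0.987, 0.0, -0.0]
ft_force: [-12.6, -6.2, 21.7]
grip_width: 0.506
grasp_force: 67.0
```

>>> arm_command([
  {"dp": [0, 0, -2], "spin": 0},
  {"dp": [0, 0, 0], "spin": 0},
])

```text
clock: 6.6
position: [0.6001, 0.2977, 0.1877]
ee_rot: [0.16, 0.987, 0.0, 0.0]
ft_force: [-3.5, -1.7, 7.0]
grip_width: 0.502
grasp_force: 65.5
```

>>> arm_command([
  {"dp": [0, 0, 0], "spin": 0},
  {"dp": [0, 0, 0], "spin": 0},
  {"dp": [0, 0, 0], "spin": 0},
  {"dp": [0, 0, 0], "spin": 0},
], grip=-0.5)

```text
clock: 7.0
position: [0.5999, 0.2976, 0.1866]
ee_rot: [0.16, 0.987, 0.0, -0.0]
ft_force: [-0.2, 0.6, -0.5]
grip_width: 0.75
grasp_force: 0.0
```

>>> arm_command([
  {"dp": [0, 0, -10], "spin": 0},
  {"dp": [0, 0, -25], "spin": 0},
  {"dp": [0, 0, -40], "spin": 0},
  {"dp": [0, 0, -40], "spin": 0},
  {"dp": [0, 0, 0], "spin": 0},
])

```text
clock: 7.5
position: [0.6015, 0.298, 0.3092]
ee_rot: [0.16, 0.987, 0.003, 0.004]
ft_force: [0.7, 0.6, -0.1]
grip_width: 0.75
grasp_force: 0.0
```

```bash
python3 -c "
from h import *
go(.4603,-.2426,.30, -np.pi/4)
print(manip.get_obs()['joint_pos'].round(2))
for c in('top','side'):
  for t in ('coupler','cam0'): print(t,[(d['position'],d['score']) for d in (viewer.camera(c) is not None and finder.find_in(c,t))][:6])
s=viewer.camera('side');cv2.imwrite('pics/s3.png',s)"
```

```text
t 7.50 pos [0.6015 0.298  0.3092] dp [ -37.2 -557.6    5. ] n 559 a 1.249 spin -1.107 (shift first) q7 0.79 f [ 0.7  0.6 -0.1] w 0.75
[-0.68  0.49  0.21  1.46 -0.11  1.19  0.79]
coupler [([0.5794, 0.0256, 0.0138], 0.71), ([0.5916, 0.2827, 0.0446], 0.54), ([0.5602, -0.3495, 0.0726], 0.47)]
cam0 [([0.4601, -0.3283, 0.0754], 0.98), ([0.55, -0.2366, 0.082], 0.81), ([0.4572, -0.2371, 0.0843], 0.77), ([0.5602, -0.3503, 0.0704], 0.71), ([0.5755, -0.4835, 0.0613], 0.64)]
coupler [([0.5953, 0.2853, 0.0459], 0.65)]
cam0 [([0.5625, -0.3692, 0.0442], 0.97), ([0.457, -0.3479, 0.0496], 0.74), ([0.5516, -0.254, 0.0451], 0.64), ([0.4624, -0.2559, 0.0572], 0.61), ([0.574, -0.5032, 0.0468], 0.59)]
```

View pics/s3.png

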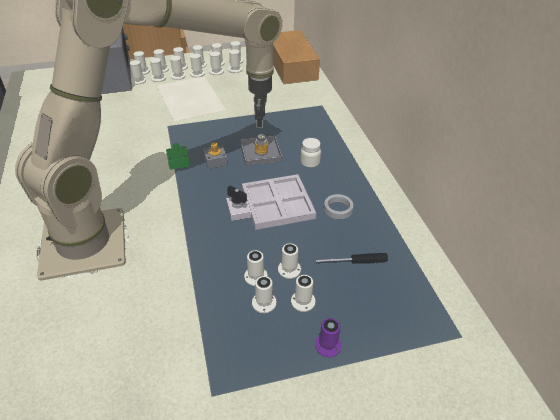

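The coupler stands upright in the tray (261,145) with its sleeve forward, and all four pods have kept their places. Next is pod A to the far pocket P3.

>>> arm_command([
  {"dp": [-10, -44, 0], "spin": 0},
  {"dp": [-10, -44, 0], "spin": 0},
  {"dp": [-10, -44, 0], "spin": 0},
  {"dp": [-10, -44, 0], "spin": 0},
  {"dp": [-10, -44, 0], "spin": 0},
], grip=-0.8, newtons=40)

```text
clock: 8.45
position: [0.5773, 0.0712, 0.3015]
ee_rot: [0.16, 0.987, 0.0, -0.0]
ft_force: [0.7, -0.8, -0.2]
grip_width: 0.898
grasp_force: 0.0
```

>>> arm_command([
  {"dp": [-10, -44, 0], "spin": 0},
  {"dp": [-10, -44, 0], "spin": 0},
  {"dp": [-10, -44, 0], "spin": 0},
  {"dp": [-10, -44, 0], "spin": 0},
  {"dp": [-10, -44, 0], "spin": 0},
])

```text
clock: 8.95
position: [0.5551, -0.1532, 0.3016]
ee_rot: [0.16, 0.987, 0.0, -0.0]
ft_force: [-0.0, -0.0, -0.5]
grip_width: 0.899
grasp_force: 0.0
```

>>> arm_command([
  {"dp": [-13, -44, 0], "spin": 0},
  {"dp": [-13, -40, 0], "spin": 0},
  {"dp": [0, 0, 0], "spin": 0},
  {"dp": [0, 0, 0], "spin": 0},
  {"dp": [0, 0, 0], "spin": 0},
])

```text
clock: 9.45
position: [0.554, -0.2382, 0.3013]
ee_rot: [0.159, 0.987, 0.0, -0.0]
ft_force: [0.2, 0.5, -0.2]
grip_width: 0.898
grasp_force: 0.0
```

```bash
python3 -c "
from h import *
go(.555,-.241,.213)"
```

```text
t 9.45 pos [ 0.554  -0.2382  0.3013] dp [-1.9 -2.4 88.3] n 88 a 1.250  q7 1.72 f [ 0.2  0.5 -0.2] w 0.90
```

>>> arm_command([
  {"dp": [-2, -2, 28], "spin": 0},
  {"dp": [0, 0, 30], "spin": 0},
  {"dp": [0, 0, 20], "spin": 0},
  {"dp": [0, 0, 10], "spin": 0},
  {"dp": [0, 0, 0], "spin": 0},
])

```text
clock: 9.95
position: [0.555, -0.2406, 0.2126]
ee_rot: [0.159, 0.987, 0.0, -0.001]
ft_force: [0.5, -0.1, 0.4]
grip_width: 0.901
grasp_force: 0.0
```

>>> arm_command([
  {"dp": [0, 0, 0], "spin": 0},
  {"dp": [0, 0, 0], "spin": 0},
  {"dp": [0, 0, 0], "spin": 0},
  {"dp": [0, 0, 0], "spin": 0},
  {"dp": [0, 0, 0], "spin": 0},
], grip=1)

```text
clock: 10.45
position: [0.5555, -0.2421, 0.2151]
ee_rot: [0.16, 0.987, 0.0, 0.001]
ft_force: [-0.8, 0.3, 6.5]
grip_width: 0.504
grasp_force: 41.1
```

>>> arm_command([
  {"dp": [0, 0, -15], "spin": 0},
  {"dp": [0, 0, -30], "spin": 0},
  {"dp": [0, 0, -40], "spin": 0},
  {"dp": [0, 0, -27], "spin": 0},
  {"dp": [0, 0, 0], "spin": 0},
])

```text
clock: 10.95
position: [0.5557, -0.2428, 0.331]
ee_rot: [0.16, 0.987, -0.0, 0.004]
ft_force: [0.4, 0.0, -1.1]
grip_width: 0.507
grasp_force: 41.1
```

```bash
python3 -c "
from h import *
go(.6364,.0729,.325)"
```

```text
t 10.95 pos [ 0.5557 -0.2428  0.331 ] dp [ 23.4 325.    6. ] n 326 a 1.249  q7 1.71 f [ 0.4  0.  -1.1] w 0.51
```

>>> arm_command([
  {"dp": [3, 40, 0], "spin": 0},
  {"dp": [3, 40, 0], "spin": 0},
  {"dp": [3, 41, 0], "spin": 0},
  {"dp": [3, 41, 0], "spin": 0},
  {"dp": [3, 41, 0], "spin": 0},
])

```text
clock: 11.45
position: [0.6047, -0.043, 0.3254]
ee_rot: [0.16, 0.987, -0.0, -0.0]
ft_force: [1.2, 0.1, -0.9]
grip_width: 0.502
grasp_force: 41.2
```

>>> arm_command([
  {"dp": [3, 41, 0], "spin": 0},
  {"dp": [3, 41, 0], "spin": 0},
  {"dp": [3, 40, 0], "spin": 0},
  {"dp": [0, 0, 20], "spin": 0},
  {"dp": [0, 0, 20], "spin": 0},
])

```text
clock: 11.95
position: [0.6348, 0.076, 0.285]
ee_rot: [0.159, 0.987, 0.0, -0.0]
ft_force: [-0.9, -0.4, -1.4]
grip_width: 0.508
grasp_force: 41.3
```

>>> arm_command([
  {"dp": [0, 0, 15], "spin": 0},
  {"dp": [0, 0, 5], "spin": 0},
  {"dp": [0, 0, 0], "spin": 0},
  {"dp": [0, 0, 0], "spin": 0},
])

```text
clock: 12.35
position: [0.6353, 0.0737, 0.2665]
ee_rot: [0.16, 0.987, 0.0, 0.0]
ft_force: [-0.5, -0.8, -1.2]
grip_width: 0.502
grasp_force: 41.4
```

```bash
python3 -c "
from h import *
go(.6364,.0729,.2265)
s=viewer.camera('side');cv2.imwrite('pics/s4.png',crop(s,210,70,140,180,3.3))"
```

```text
t 12.35 pos [0.6353 0.0737 0.2665] dp [-1.3 -0.5 40. ] n 40 a 1.249  q7 1.17 f [-0.5 -0.8 -1.2] w 0.50
```

View pics/s4.png

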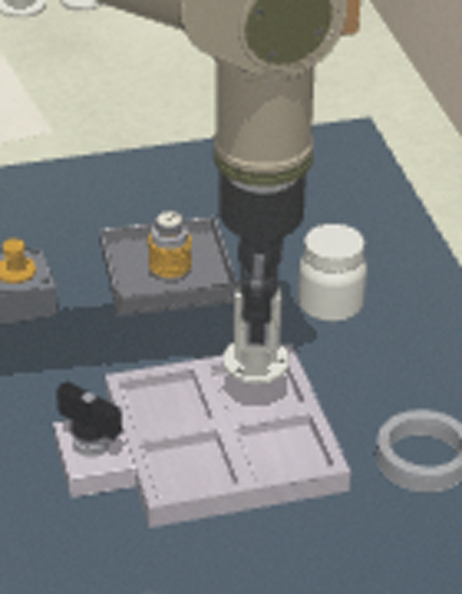

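The pod hangs upright over pocket P3 (pixel 258,370 in the crop). Lowering it.

>>> arm_command([
  {"dp": [-1, 0, 12], "spin": 0},
  {"dp": [0, 0, 12], "spin": 0},
  {"dp": [0, 0, 9], "spin": 0},
  {"dp": [0, 0, 3], "spin": 0},
  {"dp": [0, 0, 0], "spin": 0},
])

```text
clock: 12.9
position: [0.6357, 0.0737, 0.2288]
ee_rot: [0.16, 0.987, -0.0, -0.001]
ft_force: [-0.8, -0.0, -1.6]
grip_width: 0.506
grasp_force: 41.4
```

>>> arm_command([
  {"dp": [0, 0, 1], "spin": 0},
  {"dp": [0, 0, 1], "spin": 0},
  {"dp": [0, 0, 1], "spin": 0},
])

```text
clock: 13.2
position: [0.6361, 0.0737, 0.2271]
ee_rot: [0.16, 0.987, 0.0, 0.0]
ft_force: [-5.7, 0.0, 11.4]
grip_width: 0.503
grasp_force: 42.4
```

Seated: contact came at z ≈ 0.227, as predicted. Release, rise, then pod B.

>>> arm_command([
  {"dp": [0, 0, -1], "spin": 0},
  {"dp": [0, 0, 0], "spin": 0},
  {"dp": [0, 0, 0], "spin": 0},
  {"dp": [0, 0, 0], "spin": 0},
  {"dp": [0, 0, 0], "spin": 0},
], grip=-0.8)

```text
clock: 13.7
position: [0.6359, 0.0737, 0.2277]
ee_rot: [0.16, 0.987, 0.0, 0.0]
ft_force: [-0.0, -0.2, 0.7]
grip_width: 0.898
grasp_force: 0.0
```

>>> arm_command([
  {"dp": [0, 0, -15], "spin": 0},
  {"dp": [0, 0, -30], "spin": 0},
  {"dp": [0, 0, -35], "spin": 0},
  {"dp": [-5, -45, 0], "spin": 0},
  {"dp": [-7, -48, 0], "spin": 0},
])

```text
clock: 14.2
position: [0.6181, -0.0176, 0.3102]
ee_rot: [0.158, 0.987, 0.001, 0.002]
ft_force: [0.5, -1.3, 0.5]
grip_width: 0.899
grasp_force: 0.0
```

>>> arm_command([
  {"dp": [-7, -48, 0], "spin": 0},
  {"dp": [-7, -48, 0], "spin": 0},
  {"dp": [-7, -48, 0], "spin": 0},
  {"dp": [-7, -48, 0], "spin": 0},
  {"dp": [-7, -48, 0], "spin": 0},
])

```text
clock: 14.7
position: [0.5746, -0.259, 0.3092]
ee_rot: [0.16, 0.987, 0.0, 0.001]
ft_force: [0.7, 0.0, 0.4]
grip_width: 0.901
grasp_force: 0.0
```

>>> arm_command([
  {"dp": [-8, -48, 0], "spin": 0},
  {"dp": [-8, -46, 0], "spin": 0},
  {"dp": [0, 0, 0], "spin": 0},
  {"dp": [0, 0, 0], "spin": 0},
])

```text
clock: 15.1
position: [0.56, -0.3529, 0.3086]
ee_rot: [0.162, 0.987, -0.0, 0.0]
ft_force: [1.4, 0.9, -0.5]
grip_width: 0.902
grasp_force: 0.0
```

```bash
cat >> h.py <<'E'
def look():
    for c in('top','side'):
        viewer.camera(c); print(c,[(d['position'].round(3) if hasattr(d['position'],'round') else np.round(d['position'],3)).tolist() for d in finder.find_in(c,'cam0') if d['score']>.25])
E
python3 -c "
from h import *
go(.5615,-.3535,.213);look()"
```

```text
t 15.10 pos [ 0.56   -0.3529  0.3086] dp [-1.6 -0.1 95.6] n 96 a 1.246  q7 1.90 f [ 1.4  0.9 -0.5] w 0.90
top [[0.63, 0.066, 0.08], [0.462, -0.241, 0.082], [0.562, -0.34, 0.036], [0.766, -0.26, 0.023]]
side [[0.573, -0.503, 0.046], [0.558, -0.37, 0.041], [0.461, -0.259, 0.059], [0.455, -0.345, 0.048], [0.62, 0.062, 0.028]]
```

Nothing has shifted. Pick B.

>>> arm_command([
  {"dp": [-1, 0, 30], "spin": 0},
  {"dp": [0, 0, 30], "spin": 0},
  {"dp": [0, 0, 25], "spin": 0},
  {"dp": [0, 0, 10], "spin": 0},
  {"dp": [0, 0, 0], "spin": 0},
])

```text
clock: 15.8
position: [0.5617, -0.3506, 0.2117]
ee_rot: [0.16, 0.987, 0.0, -0.001]
ft_force: [0.8, 0.2, -0.3]
grip_width: 0.905
grasp_force: 0.0
```

>>> arm_command([
  {"dp": [0, 0, 0], "spin": 0},
  {"dp": [0, 0, 0], "spin": 0},
  {"dp": [0, 0, 0], "spin": 0},
  {"dp": [0, 0, 0], "spin": 0},
  {"dp": [0, 0, 0], "spin": 0},
], grip=1)

```text
clock: 16.3
position: [0.562, -0.3521, 0.2145]
ee_rot: [0.16, 0.987, -0.0, 0.001]
ft_force: [-1.2, 0.7, 6.5]
grip_width: 0.504
grasp_force: 40.6
```

>>> arm_command([
  {"dp": [0, 0, -15], "spin": 0},
  {"dp": [0, 0, -30], "spin": 0},
  {"dp": [0, 0, -40], "spin": 0},
  {"dp": [0, 0, -27], "spin": 0},
  {"dp": [0, 0, 0], "spin": 0},
])

```text
clock: 16.8
position: [0.5622, -0.3525, 0.3306]
ee_rot: [0.16, 0.987, -0.001, 0.004]
ft_force: [-0.0, -0.4, -2.0]
grip_width: 0.506
grasp_force: 41.2
```

>>> arm_command([
  {"dp": [0, 0, 0], "spin": 0},
  {"dp": [0, 0, 0], "spin": 0},
])

```text
clock: 17.0
position: [0.5613, -0.3513, 0.3237]
ee_rot: [0.16, 0.987, 0.0, -0.001]
ft_force: [1.5, -0.3, -2.0]
grip_width: 0.506
grasp_force: 41.2
```

```bash
python3 -c "
from h import *
go(.6374,-.0191,.325)"
```

```text
t 17.00 pos [ 0.5613 -0.3513  0.3237] dp [ 32.9 339.2  -1. ] n 341 a 1.249  q7 1.90 f [ 1.5 -0.3 -2. ] w 0.51
```

>>> arm_command([
  {"dp": [4, 40, 0], "spin": 0},
  {"dp": [4, 43, 0], "spin": 0},
  {"dp": [4, 43, 0], "spin": 0},
  {"dp": [4, 43, 0], "spin": 0},
  {"dp": [4, 43, 0], "spin": 0},
])

```text
clock: 17.5
position: [0.6095, -0.1423, 0.3234]
ee_rot: [0.16, 0.987, -0.0, -0.001]
ft_force: [0.3, 0.8, -1.9]
grip_width: 0.509
grasp_force: 41.3
```

>>> arm_command([
  {"dp": [4, 43, 0], "spin": 0},
  {"dp": [4, 43, 0], "spin": 0},
  {"dp": [5, 41, 0], "spin": 0},
  {"dp": [0, 0, 20], "spin": 0},
  {"dp": [0, 0, 20], "spin": 0},
])

```text
clock: 18.0
position: [0.6374, -0.0174, 0.2832]
ee_rot: [0.159, 0.987, 0.0, -0.001]
ft_force: [0.7, -0.7, -2.9]
grip_width: 0.508
grasp_force: 41.5
```

>>> arm_command([
  {"dp": [0, 0, 15], "spin": 0},
  {"dp": [0, 0, 5], "spin": 0},
  {"dp": [0, 0, 0], "spin": 0},
  {"dp": [0, 0, 0], "spin": 0},
])

```text
clock: 18.4
position: [0.6378, -0.0199, 0.2654]
ee_rot: [0.16, 0.987, 0.0, 0.0]
ft_force: [-0.1, 0.1, -1.3]
grip_width: 0.504
grasp_force: 41.5
```

```bash
python3 -c "
from h import *
go(.6374,-.0191,.2265)"
```

```text
t 18.40 pos [ 0.6378 -0.0199  0.2654] dp [ 0.6  0.7 38.9] n 39 a 1.249  q7 1.33 f [-0.1  0.1 -1.3] w 0.50
```

>>> arm_command([
  {"dp": [0, 1, 12], "spin": 0},
  {"dp": [0, 0, 12], "spin": 0},
  {"dp": [0, 0, 8], "spin": 0},
  {"dp": [0, 0, 3], "spin": 0},
  {"dp": [0, 0, 0], "spin": 0},
])

```text
clock: 18.9
position: [0.6376, -0.0186, 0.2289]
ee_rot: [0.16, 0.987, -0.0, -0.001]
ft_force: [-0.1, -0.7, -2.0]
grip_width: 0.508
grasp_force: 41.5
```

>>> arm_command([
  {"dp": [0, 0, 1], "spin": 0},
  {"dp": [0, 0, 1], "spin": 0},
  {"dp": [0, 0, 1], "spin": 0},
])

```text
clock: 19.2
position: [0.638, -0.0187, 0.227]
ee_rot: [0.16, 0.987, 0.0, 0.0]
ft_force: [-0.4, 0.9, -1.7]
grip_width: 0.508
grasp_force: 41.5
```

>>> arm_command([
  {"dp": [0, 0, 1], "spin": 0},
  {"dp": [0, 0, 1], "spin": 0},
  {"dp": [0, 0, 0], "spin": 0},
])

```text
clock: 19.5
position: [0.638, -0.0188, 0.2265]
ee_rot: [0.16, 0.987, 0.0, 0.0]
ft_force: [-7.3, 1.0, 13.9]
grip_width: 0.506
grasp_force: 42.9
```

>>> arm_command([
  {"dp": [0, 0, -1], "spin": 0},
  {"dp": [0, 0, 0], "spin": 0},
  {"dp": [0, 0, 0], "spin": 0},
  {"dp": [0, 0, 0], "spin": 0},
  {"dp": [0, 0, 0], "spin": 0},
], grip=-0.8)

```text
clock: 20.0
position: [0.6378, -0.0186, 0.2255]
ee_rot: [0.16, 0.987, 0.0, -0.0]
ft_force: [0.5, 0.2, 0.1]
grip_width: 0.9
grasp_force: 0.0
```

>>> arm_command([
  {"dp": [0, 0, -15], "spin": 0},
  {"dp": [0, 0, -30], "spin": 0},
  {"dp": [0, 0, -35], "spin": 0},
  {"dp": [16, -45, 0], "spin": 0},
  {"dp": [16, -45, 0], "spin": 0},
])

```text
clock: 20.5
position: [0.579, -0.094, 0.3079]
ee_rot: [0.159, 0.987, 0.0, 0.002]
ft_force: [0.5, -1.3, 0.0]
grip_width: 0.905
grasp_force: 0.0
```

>>> arm_command([
  {"dp": [16, -45, 0], "spin": 0},
  {"dp": [16, -45, 0], "spin": 0},
  {"dp": [17, -45, 0], "spin": 0},
  {"dp": [17, -44, 0], "spin": 0},
  {"dp": [0, 0, 0], "spin": 0},
])

```text
clock: 21.0
position: [0.4555, -0.2486, 0.3071]
ee_rot: [0.165, 0.986, -0.001, 0.0]
ft_force: [1.0, 0.0, -0.2]
grip_width: 0.9
grasp_force: 0.0
```

>>> arm_command([
  {"dp": [0, 0, 0], "spin": 0},
  {"dp": [0, 0, 0], "spin": 0},
])

```text
clock: 21.2
position: [0.4606, -0.2419, 0.3063]
ee_rot: [0.16, 0.987, 0.0, 0.0]
ft_force: [0.5, 0.4, 0.6]
grip_width: 0.899
grasp_force: 0.0
```

```bash
python3 -c "
from h import *
go(.4599,-.243,.213);look()"
```

```text
t 21.20 pos [ 0.4606 -0.2419  0.3063] dp [ 0.4 -1.3 93.3] n 93 a 1.250  q7 1.73 f [0.5 0.4 0.6] w 0.90
top [[0.576, -0.48, 0.06], [0.628, 0.067, 0.08], [0.63, -0.028, 0.084], [0.59, 0.282, 0.041], [0.457, -0.224, 0.004]]
side [[0.627, 0.063, 0.069], [0.571, -0.504, 0.047], [0.459, -0.255, 0.055], [0.455, -0.344, 0.05], [0.639, -0.031, 0.055], [0.763, -0.051, 0.018]]
```

>>> arm_command([
  {"dp": [0, -1, 30], "spin": 0},
  {"dp": [0, 0, 30], "spin": 0},
  {"dp": [0, 0, 23], "spin": 0},
  {"dp": [0, 0, 10], "spin": 0},
  {"dp": [0, 0, 0], "spin": 0},
])

```text
clock: 21.9
position: [0.4594, -0.2433, 0.2117]
ee_rot: [0.16, 0.987, 0.0, -0.001]
ft_force: [0.0, -0.4, 1.2]
grip_width: 0.901
grasp_force: 0.0
```

>>> arm_command([
  {"dp": [0, 0, 0], "spin": 0},
  {"dp": [0, 0, 0], "spin": 0},
  {"dp": [0, 0, 0], "spin": 0},
  {"dp": [0, 0, 0], "spin": 0},
  {"dp": [0, 0, 0], "spin": 0},
], grip=1)

```text
clock: 22.4
position: [0.46, -0.244, 0.214]
ee_rot: [0.16, 0.987, 0.0, 0.001]
ft_force: [-1.2, 2.0, 6.5]
grip_width: 0.51
grasp_force: 40.1
```

>>> arm_command([
  {"dp": [0, 0, -15], "spin": 0},
  {"dp": [0, 0, -30], "spin": 0},
  {"dp": [0, 0, -40], "spin": 0},
  {"dp": [0, 0, -27], "spin": 0},
  {"dp": [0, 0, 0], "spin": 0},
])

```text
clock: 22.9
position: [0.4603, -0.2446, 0.3289]
ee_rot: [0.16, 0.987, -0.0, 0.004]
ft_force: [-0.0, -0.0, -2.1]
grip_width: 0.506
grasp_force: 41.3
```

>>> arm_command([
  {"dp": [0, 0, 0], "spin": 0},
  {"dp": [0, 0, 0], "spin": 0},
])

```text
clock: 23.1
position: [0.459, -0.2435, 0.3236]
ee_rot: [0.16, 0.987, 0.0, -0.001]
ft_force: [-0.3, 0.3, -1.3]
grip_width: 0.503
grasp_force: 41.3
```

```bash
python3 -c "
from h import *
go(.5444,.0718,.325)"
```

```text
t 23.10 pos [ 0.459  -0.2435  0.3236] dp [ 18.7 326.1  -1.4] n 327 a 1.249  q7 1.73 f [-0.3  0.3 -1.3] w 0.50
```

>>> arm_command([
  {"dp": [2, 40, 0], "spin": 0},
  {"dp": [2, 41, 0], "spin": 0},
  {"dp": [2, 41, 0], "spin": 0},
  {"dp": [2, 41, 0], "spin": 0},
  {"dp": [2, 41, 0], "spin": 0},
])

```text
clock: 23.6
position: [0.5143, -0.0455, 0.3234]
ee_rot: [0.16, 0.987, -0.0, -0.001]
ft_force: [1.2, -0.9, -2.1]
grip_width: 0.508
grasp_force: 41.4
```

>>> arm_command([
  {"dp": [3, 41, 0], "spin": 0},
  {"dp": [3, 41, 0], "spin": 0},
  {"dp": [3, 40, 0], "spin": 0},
  {"dp": [0, 0, 20], "spin": 0},
  {"dp": [0, 0, 20], "spin": 0},
])

```text
clock: 24.1
position: [0.5443, 0.0731, 0.2829]
ee_rot: [0.159, 0.987, -0.0, -0.001]
ft_force: [0.6, -0.2, -2.2]
grip_width: 0.503
grasp_force: 41.5
```

>>> arm_command([
  {"dp": [0, 0, 15], "spin": 0},
  {"dp": [0, 0, 5], "spin": 0},
  {"dp": [0, 0, 0], "spin": 0},
  {"dp": [0, 0, 0], "spin": 0},
])

```text
clock: 24.5
position: [0.5447, 0.0714, 0.2649]
ee_rot: [0.16, 0.987, 0.0, 0.0]
ft_force: [-0.1, -0.4, -1.4]
grip_width: 0.502
grasp_force: 41.5
```

```bash
python3 -c "
from h import *
go(.5444,.0718,.2265)"
```

```text
t 24.50 pos [0.5447 0.0714 0.2649] dp [ 0.4  0.3 38.4] n 38 a 1.249  q7 1.10 f [-0.1 -0.4 -1.4] w 0.50
```

>>> arm_command([
  {"dp": [0, 0, 12], "spin": 0},
  {"dp": [0, 0, 12], "spin": 0},
  {"dp": [0, 0, 9], "spin": 0},
  {"dp": [0, 0, 3], "spin": 0},
  {"dp": [0, 0, 0], "spin": 0},
])

```text
clock: 25.0
position: [0.5443, 0.0714, 0.228]
ee_rot: [0.16, 0.987, -0.0, -0.001]
ft_force: [0.1, 0.0, -1.3]
grip_width: 0.505
grasp_force: 41.5
```

>>> arm_command([
  {"dp": [0, 0, 1], "spin": 0},
  {"dp": [0, 0, 1], "spin": 0},
  {"dp": [0, 0, 1], "spin": 0},
])

```text
clock: 25.3
position: [0.5447, 0.0715, 0.226]
ee_rot: [0.16, 0.987, 0.0, 0.0]
ft_force: [-1.0, 2.2, 9.0]
grip_width: 0.503
grasp_force: 42.6
```

>>> arm_command([
  {"dp": [0, 0, 1], "spin": 0},
  {"dp": [0, 0, 0], "spin": 0},
])

```text
clock: 25.5
position: [0.5448, 0.0715, 0.226]
ee_rot: [0.16, 0.987, 0.0, 0.0]
ft_force: [-4.6, 0.9, 11.1]
grip_width: 0.505
grasp_force: 42.5
```

>>> arm_command([
  {"dp": [0, 0, -1], "spin": 0},
  {"dp": [0, 0, 0], "spin": 0},
  {"dp": [0, 0, 0], "spin": 0},
  {"dp": [0, 0, 0], "spin": 0},
  {"dp": [0, 0, 0], "spin": 0},
], grip=-0.8)

```text
clock: 26.0
position: [0.5445, 0.0715, 0.2256]
ee_rot: [0.16, 0.987, 0.0, -0.0]
ft_force: [0.4, -0.2, -0.1]
grip_width: 0.9
grasp_force: 0.0
```

>>> arm_command([
  {"dp": [0, 0, -15], "spin": 0},
  {"dp": [0, 0, -30], "spin": 0},
  {"dp": [0, 0, -35], "spin": 0},
  {"dp": [-5, -45, 0], "spin": 0},
  {"dp": [-5, -45, 0], "spin": 0},
])

```text
clock: 26.5
position: [0.5257, -0.0172, 0.3068]
ee_rot: [0.159, 0.987, 0.0, 0.001]
ft_force: [0.0, -1.0, -0.3]
grip_width: 0.902
grasp_force: 0.0
```

>>> arm_command([
  {"dp": [-5, -46, 0], "spin": 0},
  {"dp": [-5, -46, 0], "spin": 0},
  {"dp": [-5, -46, 0], "spin": 0},
  {"dp": [-6, -46, 0], "spin": 0},
  {"dp": [-6, -46, 0], "spin": 0},
])

```text
clock: 27.0
position: [0.4777, -0.2456, 0.3059]
ee_rot: [0.16, 0.987, 0.0, 0.0]
ft_force: [0.3, 0.3, -0.5]
grip_width: 0.897
grasp_force: 0.0
```

>>> arm_command([
  {"dp": [-6, -45, 0], "spin": 0},
  {"dp": [-6, -45, 0], "spin": 0},
  {"dp": [0, 0, 0], "spin": 0},
  {"dp": [0, 0, 0], "spin": 0},
  {"dp": [0, 0, 0], "spin": 0},
])

```text
clock: 27.5
position: [0.4619, -0.3319, 0.3054]
ee_rot: [0.16, 0.987, 0.0, -0.0]
ft_force: [0.0, 1.1, -0.4]
grip_width: 0.899
grasp_force: 0.0
```

```bash
python3 -c "
from h import *
go(.4618,-.333,.213);look()"
```

```text
t 27.50 pos [ 0.4619 -0.3319  0.3054] dp [-0.3 -1.1 92.4] n 92 a 1.250  q7 1.93 f [ 0.   1.1 -0.4] w 0.90
top [[0.537, 0.063, 0.089], [0.631, 0.067, 0.082], [0.636, -0.026, 0.087], [0.585, -0.49, 0.088], [0.454, -0.316, 0.003]]
side [[0.573, -0.503, 0.049], [0.456, -0.345, 0.042], [0.638, -0.032, 0.055], [0.632, 0.058, 0.075]]
```

>>> arm_command([
  {"dp": [0, -1, 30], "spin": 0},
  {"dp": [0, 0, 30], "spin": 0},
  {"dp": [0, 0, 22], "spin": 0},
  {"dp": [0, 0, 10], "spin": 0},
  {"dp": [0, 0, 0], "spin": 0},
])

```text
clock: 28.2
position: [0.461, -0.3333, 0.2127]
ee_rot: [0.16, 0.987, 0.0, -0.001]
ft_force: [0.2, -0.2, 0.9]
grip_width: 0.901
grasp_force: 0.0
```

>>> arm_command([
  {"dp": [0, 0, 0], "spin": 0},
  {"dp": [0, 0, 0], "spin": 0},
  {"dp": [0, 0, 0], "spin": 0},
  {"dp": [0, 0, 0], "spin": 0},
  {"dp": [0, 0, 0], "spin": 0},
], grip=1)

```text
clock: 28.7
position: [0.4615, -0.3342, 0.215]
ee_rot: [0.16, 0.987, -0.0, 0.001]
ft_force: [-1.4, 1.8, 7.3]
grip_width: 0.506
grasp_force: 40.0
```

>>> arm_command([
  {"dp": [0, 0, -15], "spin": 0},
  {"dp": [0, 0, -30], "spin": 0},
  {"dp": [0, 0, -40], "spin": 0},
  {"dp": [0, 0, -27], "spin": 0},
  {"dp": [0, 0, 0], "spin": 0},
])

```text
clock: 29.2
position: [0.4616, -0.335, 0.3308]
ee_rot: [0.16, 0.987, -0.001, 0.004]
ft_force: [0.7, -0.5, -2.4]
grip_width: 0.504
grasp_force: 41.3
```

>>> arm_command([
  {"dp": [0, 0, 0], "spin": 0},
  {"dp": [0, 0, 0], "spin": 0},
])

```text
clock: 29.4
position: [0.4607, -0.3336, 0.3248]
ee_rot: [0.16, 0.987, 0.0, -0.001]
ft_force: [-0.2, -0.4, -2.1]
grip_width: 0.502
grasp_force: 41.3
```

```bash
python3 -c "
from h import *
go(.5454,-.0202,.325)"
```

```text
t 29.40 pos [ 0.4607 -0.3336  0.3248] dp [ 18.7 324.1  -0. ] n 325 a 1.249  q7 1.92 f [-0.2 -0.4 -2.1] w 0.50
```

>>> arm_command([
  {"dp": [2, 40, 0], "spin": 0},
  {"dp": [2, 41, 0], "spin": 0},
  {"dp": [2, 41, 0], "spin": 0},
  {"dp": [2, 41, 0], "spin": 0},
  {"dp": [2, 41, 0], "spin": 0},
])

```text
clock: 29.9
position: [0.5158, -0.1355, 0.3245]
ee_rot: [0.16, 0.987, -0.0, -0.001]
ft_force: [0.4, 0.6, -2.0]
grip_width: 0.505
grasp_force: 41.4
```

>>> arm_command([
  {"dp": [3, 41, 0], "spin": 0},
  {"dp": [3, 40, 0], "spin": 0},
  {"dp": [3, 39, 0], "spin": 0},
  {"dp": [0, 0, 20], "spin": 0},
  {"dp": [0, 0, 20], "spin": 0},
])

```text
clock: 30.4
position: [0.5454, -0.0189, 0.2842]
ee_rot: [0.159, 0.987, -0.0, -0.001]
ft_force: [-0.2, -0.5, -1.8]
grip_width: 0.507
grasp_force: 41.6
```

>>> arm_command([
  {"dp": [0, 0, 15], "spin": 0},
  {"dp": [0, 0, 5], "spin": 0},
  {"dp": [0, 0, 0], "spin": 0},
  {"dp": [0, 0, 0], "spin": 0},
])

```text
clock: 30.8
position: [0.5456, -0.0207, 0.266]
ee_rot: [0.16, 0.987, 0.0, 0.0]
ft_force: [0.0, 0.1, -1.3]
grip_width: 0.507
grasp_force: 41.6
```

```bash
python3 -c "
from h import *
go(.5454,-.0202,.2265)"
```

```text
t 30.80 pos [ 0.5456 -0.0207  0.266 ] dp [ 0.4  0.4 39.5] n 40 a 1.249  q7 1.29 f [ 0.   0.1 -1.3] w 0.51
```

>>> arm_command([
  {"dp": [0, 0, 12], "spin": 0},
  {"dp": [0, 0, 12], "spin": 0},
  {"dp": [0, 0, 9], "spin": 0},
  {"dp": [0, 0, 3], "spin": 0},
  {"dp": [0, 0, 0], "spin": 0},
])

```text
clock: 31.3
position: [0.5453, -0.0206, 0.229]
ee_rot: [0.16, 0.987, -0.0, -0.001]
ft_force: [-0.8, 0.1, -1.8]
grip_width: 0.508
grasp_force: 41.6
```

>>> arm_command([
  {"dp": [0, 0, 1], "spin": 0},
  {"dp": [0, 0, 1], "spin": 0},
  {"dp": [0, 0, 1], "spin": 0},
])

```text
clock: 31.6
position: [0.5457, -0.0205, 0.227]
ee_rot: [0.16, 0.987, 0.0, 0.0]
ft_force: [-2.3, 1.3, 10.7]
grip_width: 0.505
grasp_force: 42.5
```

>>> arm_command([
  {"dp": [0, 0, 1], "spin": 0},
  {"dp": [0, 0, 0], "spin": 0},
])

```text
clock: 31.8
position: [0.5458, -0.0206, 0.227]
ee_rot: [0.16, 0.987, 0.0, 0.0]
ft_force: [-4.4, 0.5, 12.0]
grip_width: 0.506
grasp_force: 42.4
```

All four pods are seated. Now retreat and move above the knob with the fingers across the bar.

>>> arm_command([
  {"dp": [0, 0, -1], "spin": 0},
  {"dp": [0, 0, 0], "spin": 0},
  {"dp": [0, 0, 0], "spin": 0},
  {"dp": [0, 0, 0], "spin": 0},
  {"dp": [0, 0, 0], "spin": 0},
], grip=-0.7)

```text
clock: 32.3
position: [0.5455, -0.0206, 0.2266]
ee_rot: [0.16, 0.987, 0.0, -0.0]
ft_force: [0.8, 0.7, -0.2]
grip_width: 0.85
grasp_force: 0.0
```

>>> arm_command([
  {"dp": [0, 0, -15], "spin": 0},
  {"dp": [0, 0, -30], "spin": 0},
  {"dp": [0, 0, -35], "spin": 0},
  {"dp": [31, 6, 0], "spin": 0},
  {"dp": [31, 6, 0], "spin": 0},
])

```text
clock: 32.8
position: [0.4902, 0.0104, 0.3076]
ee_rot: [0.161, 0.987, 0.0, 0.001]
ft_force: [-0.3, 0.6, 0.7]
grip_width: 0.85
grasp_force: 0.0
```

>>> arm_command([
  {"dp": [30, 6, 0], "spin": 0},
  {"dp": [0, 0, 0], "spin": 0.14},
  {"dp": [0, 0, 0], "spin": 0.14},
  {"dp": [0, 0, 0], "spin": 0.14},
  {"dp": [0, 0, 0], "spin": 0.14},
], grip=0)

```text
clock: 33.3
position: [0.4638, 0.0256, 0.3068]
ee_rot: [0.429, 0.903, 0.0, 0.0]
ft_force: [0.8, -0.5, -0.2]
grip_width: 0.497
grasp_force: 0.0
```

>>> arm_command([
  {"dp": [0, 0, 0], "spin": 0},
  {"dp": [0, 0, 0], "spin": 0},
  {"dp": [0, 0, 0], "spin": 0},
])

```text
clock: 33.6
position: [0.4639, 0.0256, 0.3067]
ee_rot: [0.425, 0.905, 0.0, -0.0]
ft_force: [0.5, -0.2, 0.3]
grip_width: 0.502
grasp_force: 0.0
```

```bash
python3 -c "
from h import *
go(.4637,.025,.226,.692)
a=crop(viewer.camera('side'),215,150,110,100,4);b=crop(viewer.camera('top'),185,150,100,100,4);cv2.imwrite('pics/s5.png',np.hstack([a,b[:,:360]]))"
```

```text
t 33.60 pos [0.4639 0.0256 0.3067] dp [-0.3 -0.5 80.7] n 81 a 0.692 spin 0.000 (shift first) q7 0.56 f [ 0.5 -0.2  0.3] w 0.50
```

View pics/s5.png

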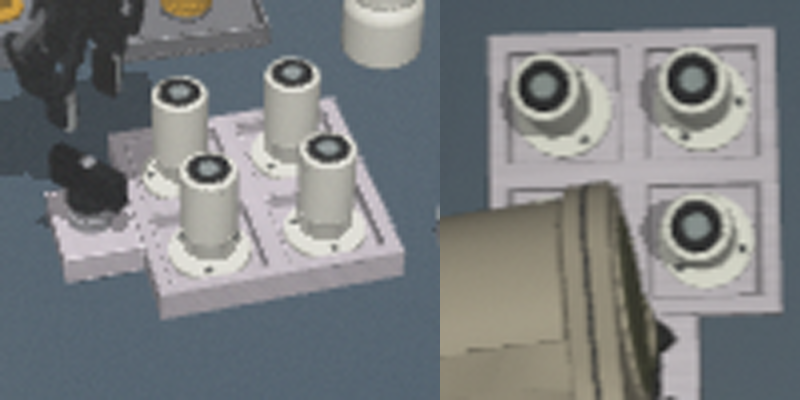

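The crop shows four pods upright, one per pocket; in the left half they are at (180,135), (293,110), (208,215) and (328,190). The fingers straddle the knob bar. Descend and grip.

>>> arm_command([
  {"dp": [0, 0, 30], "spin": 0},
  {"dp": [0, 0, 25], "spin": 0},
  {"dp": [0, 0, 16], "spin": 0},
  {"dp": [0, 0, 10], "spin": 0},
  {"dp": [0, 0, 0], "spin": 0},
])

```text
clock: 34.2
position: [0.4636, 0.0256, 0.2248]
ee_rot: [0.426, 0.905, -0.001, -0.001]
ft_force: [-1.1, 0.2, 0.5]
grip_width: 0.501
grasp_force: 0.0
```

>>> arm_command([
  {"dp": [0, 0, 0], "spin": 0},
  {"dp": [0, 0, 0], "spin": 0},
  {"dp": [0, 0, 0], "spin": 0},
  {"dp": [0, 0, 0], "spin": 0},
  {"dp": [0, 0, 0], "spin": 0},
], grip=1, newtons=100)

```text
clock: 34.7
position: [0.4634, 0.0249, 0.2267]
ee_rot: [0.427, 0.904, -0.001, -0.001]
ft_force: [-8.7, -3.7, 8.4]
grip_width: 0.343
grasp_force: 98.3
```

```bash
python3 -c "
from h import *
go(.4637,.025,.226,.692);print(manip.get_obs()['torque'])"
```

```text
t 34.70 pos [0.4634 0.0249 0.2267] dp [-0.1  0.3  0.7] n 1 a 0.689 spin -0.003 (shift first) q7 0.59 f [-8.7 -3.7  8.4] w 0.34
[-0.81632548  1.90979993  0.00417537]
```

An opening of 0.34 (~29 mm) is too wide for the 15 mm bar. I'll look before turning.

```bash
python3 -c "
from h import *
a=crop(viewer.camera('side'),205,150,70,75,8);cv2.imwrite('pics/s6.png',a)"
```

```text
(no output)
```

View pics/s6.png

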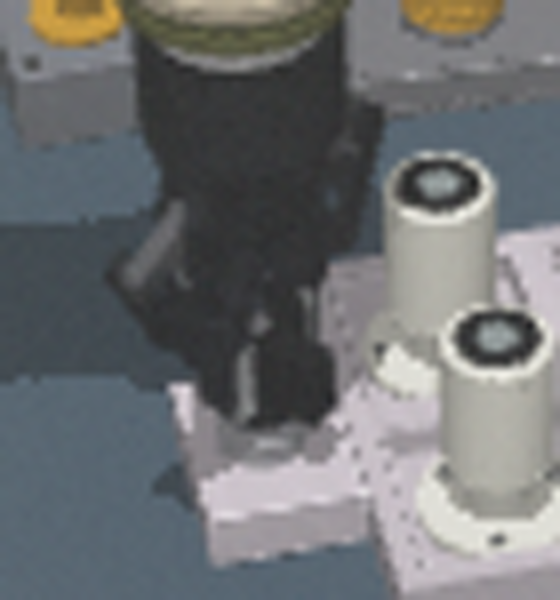

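The fingers seem to hold a round hub under the bar. Open, rise 11 mm and regrip on the bar itself.

>>> arm_command([
  {"dp": [0, 0, 0], "spin": 0},
  {"dp": [0, 0, 0], "spin": 0},
  {"dp": [0, 0, -6], "spin": 0},
  {"dp": [0, 0, -5], "spin": 0},
  {"dp": [0, 0, 0], "spin": 0},
], grip=0)

```text
clock: 35.25
position: [0.4644, 0.0257, 0.2378]
ee_rot: [0.427, 0.904, 0.001, 0.001]
ft_force: [-1.0, -0.3, -0.2]
grip_width: 0.501
grasp_force: 0.0
```

>>> arm_command([
  {"dp": [0, 0, 0], "spin": 0},
  {"dp": [0, 0, 0], "spin": 0},
  {"dp": [0, 0, 0], "spin": 0},
  {"dp": [0, 0, 0], "spin": 0},
  {"dp": [0, 0, 0], "spin": 0},
], grip=1)

```text
clock: 35.75
position: [0.4635, 0.0251, 0.237]
ee_rot: [0.427, 0.904, -0.001, -0.001]
ft_force: [-7.6, -3.4, 13.8]
grip_width: 0.151
grasp_force: 97.7
```

Now 0.15, which matches the 15 mm bar. Turning clockwise (positive spin) while watching the torque.

>>> arm_command([
  {"dp": [0, 0, 0], "spin": 0.1},
  {"dp": [0, 0, 0], "spin": 0.1},
  {"dp": [0, 0, 0], "spin": 0.1},
  {"dp": [0, 0, 0], "spin": 0.1},
  {"dp": [0, 0, 0], "spin": 0.1},
])

```text
clock: 36.25
position: [0.4633, 0.0249, 0.237]
ee_rot: [0.639, 0.769, -0.001, -0.001]
ft_force: [-10.0, -3.2, 15.7]
grip_width: 0.151
grasp_force: 98.0
```

```bash
cat >> h.py <<'E'
def tq():
    o,M=st(); print("t %.2f a %.3f q7 %.3f"%(o["clock"],np.arctan2(M[1,1],M[0,1]),o["joint_pos"][6]),"T",o["torque"].round(3),"f",o["ft_force"].round(1),o["position"].round(4),"w %.2f"%o["grip_width"])
E
python3 -c "
from h import *
tq()"
```

```text
t 36.25 a 0.184 q7 0.092 T [-0.812  2.045  0.055] f [-10.   -3.2  15.7] [0.4633 0.0249 0.237 ] w 0.15
```

>>> arm_command([
  {"dp": [0, 0, 0], "spin": 0.1},
  {"dp": [0, 0, 0], "spin": 0.1},
  {"dp": [0, 0, 0], "spin": 0.1},
  {"dp": [0, 0, 0], "spin": 0},
])

```text
clock: 36.65
position: [0.4632, 0.0249, 0.237]
ee_rot: [0.747, 0.665, -0.001, -0.001]
ft_force: [-10.7, -3.6, 16.1]
grip_width: 0.152
grasp_force: 98.2
```

```bash
python3 -c "
from h import *
tq()"
```

```text
t 36.65 a -0.115 q7 -0.202 T [-0.91   2.218 -0.058] f [-10.7  -3.6  16.1] [0.4632 0.0249 0.237 ] w 0.15
```

>>> arm_command([
  {"dp": [0, 0, 0], "spin": 0.1},
  {"dp": [0, 0, 0], "spin": 0.1},
  {"dp": [0, 0, 0], "spin": 0},
])

```text
clock: 36.95
position: [0.4631, 0.0249, 0.2369]
ee_rot: [0.809, 0.587, -0.002, -0.001]
ft_force: [-11.3, -3.1, 17.6]
grip_width: 0.153
grasp_force: 98.3
```

```bash
python3 -c "
from h import *
tq()"
```

```text
t 36.95 a -0.315 q7 -0.399 T [-0.982  2.401 -0.05 ] f [-11.3  -3.1  17.6] [0.4631 0.0249 0.2369] w 0.15
```

>>> arm_command([
  {"dp": [0, 0, 0], "spin": 0.1},
  {"dp": [0, 0, 0], "spin": 0},
])

```text
clock: 37.15
position: [0.4631, 0.0249, 0.237]
ee_rot: [0.838, 0.546, -0.002, -0.001]
ft_force: [-11.3, -3.2, 18.1]
grip_width: 0.152
grasp_force: 98.4
```

```bash
python3 -c "
from h import *
tq()"
```

```text
t 37.15 a -0.415 q7 -0.497 T [-0.979  2.402 -0.052] f [-11.3  -3.2  18.1] [0.4631 0.0249 0.237 ] w 0.15
```

>>> arm_command([
  {"dp": [0, 0, 0], "spin": 0.1},
  {"dp": [0, 0, 0], "spin": 0},
])

```text
clock: 37.35
position: [0.4631, 0.0249, 0.2369]
ee_rot: [0.864, 0.504, -0.002, -0.001]
ft_force: [-11.3, -3.7, 17.7]
grip_width: 0.153
grasp_force: 98.4
```

```bash
python3 -c "
from h import *
tq()"
```

```text
t 37.35 a -0.515 q7 -0.595 T [-0.888  2.549  0.004] f [-11.3  -3.7  17.7] [0.4631 0.0249 0.2369] w 0.15
```

>>> arm_command([
  {"dp": [0, 0, 0], "spin": 0.1},
  {"dp": [0, 0, 0], "spin": 0},
])

```text
clock: 37.55
position: [0.463, 0.0249, 0.2369]
ee_rot: [0.888, 0.46, -0.002, -0.001]
ft_force: [-11.3, -3.9, 18.7]
grip_width: 0.147
grasp_force: 98.5
```

```bash
python3 -c "
from h import *
tq()"
```

```text
t 37.55 a -0.615 q7 -0.693 T [-0.962  2.55  -0.004] f [-11.3  -3.9  18.7] [0.463  0.0249 0.2369] w 0.15
```

>>> arm_command([
  {"dp": [0, 0, 0], "spin": 0.1},
  {"dp": [0, 0, 0], "spin": 0},
])

```text
clock: 37.75
position: [0.463, 0.0249, 0.2369]
ee_rot: [0.91, 0.415, -0.002, -0.001]
ft_force: [-11.4, -4.0, 20.1]
grip_width: 0.147
grasp_force: 98.5
```

```bash
python3 -c "
from h import *
tq()"
```

```text
t 37.75 a -0.715 q7 -0.791 T [-0.852  2.673 -0.079] f [-11.4  -4.   20.1] [0.463  0.0249 0.2369] w 0.15
```

>>> arm_command([
  {"dp": [0, 0, 0], "spin": 0.1},
  {"dp": [0, 0, 0], "spin": 0},
])

```text
clock: 37.95
position: [0.463, 0.025, 0.2369]
ee_rot: [0.929, 0.369, -0.002, -0.0]
ft_force: [-12.1, -3.6, 19.3]
grip_width: 0.149
grasp_force: 98.6
```

```bash
python3 -c "
from h import *
tq()"
```

```text
t 37.95 a -0.815 q7 -0.889 T [-0.915  2.742 -0.086] f [-12.1  -3.6  19.3] [0.463  0.025  0.2369] w 0.15
```

>>> arm_command([
  {"dp": [0, 0, 0], "spin": 0.1},
  {"dp": [0, 0, 0], "spin": 0},
])

```text
clock: 38.15
position: [0.463, 0.025, 0.2369]
ee_rot: [0.947, 0.322, -0.002, -0.0]
ft_force: [-12.8, -2.9, 20.2]
grip_width: 0.151
grasp_force: 98.6
```

```bash
python3 -c "
from h import *
tq()"
```

```text
t 38.15 a -0.915 q7 -0.987 T [-0.892  2.838 -0.055] f [-12.8  -2.9  20.2] [0.463  0.025  0.2369] w 0.15
```

>>> arm_command([
  {"dp": [0, 0, 0], "spin": 0.1},
  {"dp": [0, 0, 0], "spin": 0},
])

```text
clock: 38.35
position: [0.4629, 0.0251, 0.2369]
ee_rot: [0.962, 0.275, -0.002, -0.0]
ft_force: [-13.6, -2.6, 19.3]
grip_width: 0.154
grasp_force: 98.6
```

```bash
python3 -c "
from h import *
tq()"
```

```text
t 38.35 a -1.015 q7 -1.085 T [-0.875  2.876  0.013] f [-13.6  -2.6  19.3] [0.4629 0.0251 0.2369] w 0.15
```

>>> arm_command([
  {"dp": [0, 0, 0], "spin": 0.1},
  {"dp": [0, 0, 0], "spin": 0},
])

```text
clock: 38.55
position: [0.4629, 0.0251, 0.2369]
ee_rot: [0.974, 0.226, -0.002, -0.0]
ft_force: [-13.0, -2.4, 20.5]
grip_width: 0.15
grasp_force: 98.7
```

```bash
python3 -c "
from h import *
tq()"
```

```text
t 38.55 a -1.114 q7 -1.183 T [-0.832  2.988 -0.021] f [-13.   -2.4  20.5] [0.4629 0.0251 0.2369] w 0.15
```

>>> arm_command([
  {"dp": [0, 0, 0], "spin": 0.1},
  {"dp": [0, 0, 0], "spin": 0},
])

```text
clock: 38.75
position: [0.4629, 0.0251, 0.2369]
ee_rot: [0.984, 0.177, -0.002, -0.0]
ft_force: [-14.0, -2.7, 20.7]
grip_width: 0.151
grasp_force: 98.7
```

```bash
python3 -c "
from h import *
tq()"
```

```text
t 38.75 a -1.215 q7 -1.281 T [-0.783  3.045 -0.047] f [-14.   -2.7  20.7] [0.4629 0.0251 0.2369] w 0.15
```

>>> arm_command([
  {"dp": [0, 0, 0], "spin": 0.1},
  {"dp": [0, 0, 0], "spin": 0},
])

```text
clock: 38.95
position: [0.4628, 0.0252, 0.2369]
ee_rot: [0.992, 0.128, -0.002, -0.0]
ft_force: [-13.4, -2.0, 21.0]
grip_width: 0.151
grasp_force: 98.8
```

```bash
python3 -c "
from h import *
tq()"
```

```text
t 38.95 a -1.314 q7 -1.379 T [-0.687  3.139 -0.067] f [-13.4  -2.   21. ] [0.4628 0.0252 0.2369] w 0.15
```

```bash
python3 -c "
from h import *
print(manip.get_obs()['tau'].round(3))
a=crop(viewer.camera('side'),205,150,70,75,8);cv2.imwrite('pics/s7.png',a)"
```

```text
[ -1.03  -31.731   1.974 -32.653  -0.616  -4.758  -1.434]
```

View pics/s7.png

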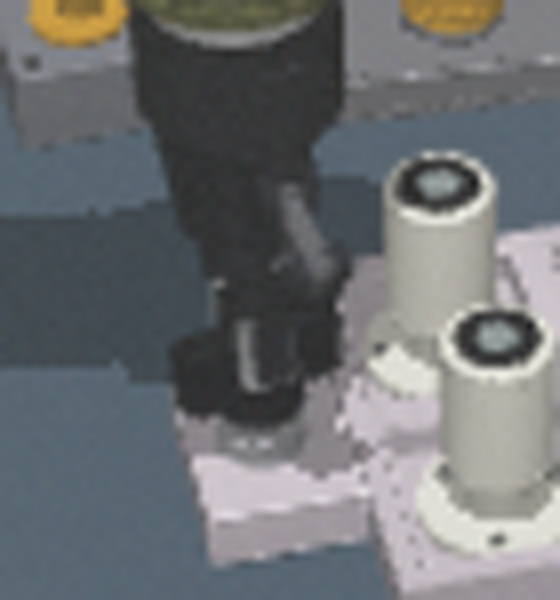

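The bar has turned with the tool by 2.0 rad. The starting bar angle (0.89 rad from the carrier's x) suggests the bite came at about 1.31 rad of turn. I'll check the joint torque with one small step.

>>> arm_command([
  {"dp": [0, 0, 0], "spin": 0.04},
])

```text
clock: 39.1
position: [0.4628, 0.0252, 0.2369]
ee_rot: [0.994, 0.11, -0.002, -0.0]
ft_force: [-14.1, -2.2, 20.7]
grip_width: 0.152
grasp_force: 98.7
```

```bash
python3 -c "
from h import *
tq();print(manip.get_obs()['tau'].round(3))"
```

```text
t 39.10 a -1.351 q7 -1.415 T [-0.722  3.132  0.372] f [-14.1  -2.2  20.7] [0.4628 0.0252 0.2369] w 0.15
[ -0.063 -31.701   2.148 -32.657  -0.756  -4.773   1.034]
```

>>> arm_command([
  {"dp": [0, 0, 0], "spin": -0.02},
  {"dp": [0, 0, 0], "spin": 0},
])

```text
clock: 39.3
position: [0.4628, 0.0251, 0.2369]
ee_rot: [0.993, 0.12, -0.002, -0.0]
ft_force: [-12.9, -3.1, 20.8]
grip_width: 0.151
grasp_force: 98.8
```

```bash
python3 -c "
from h import *
tq();print(manip.get_obs()['tau'].round(3))"
```

```text
t 39.30 a -1.331 q7 -1.395 T [-0.693  3.094  0.05 ] f [-12.9  -3.1  20.8] [0.4628 0.0251 0.2369] w 0.15
[ -0.745 -31.709   2.023 -32.664  -0.567  -4.756   0.172]
```

While moving, the torque about z reads 0.37 N·m, so the knob has bitten. Turning back is free. The target is a ≈ -1.41 to -1.42, which is 0.79–0.80 rad past the bite. Finishing in small steps.

>>> arm_command([
  {"dp": [0, 0, 0], "spin": 0.03},
  {"dp": [0, 0, 0], "spin": 0.03},
  {"dp": [0, 0, 0], "spin": 0.02},
])

```text
clock: 39.6
position: [0.4628, 0.0252, 0.2369]
ee_rot: [0.997, 0.079, -0.002, -0.0]
ft_force: [-13.7, -2.2, 21.1]
grip_width: 0.151
grasp_force: 98.8
```

```bash
python3 -c "
from h import *
tq()"
```

```text
t 39.60 a -1.412 q7 -1.474 T [-0.739  3.134  0.365] f [-13.7  -2.2  21.1] [0.4628 0.0252 0.2369] w 0.15
```

>>> arm_command([
  {"dp": [0, 0, 0], "spin": 0.01},
  {"dp": [0, 0, 0], "spin": 0},
])

```text
clock: 39.8
position: [0.4628, 0.0252, 0.2369]
ee_rot: [0.997, 0.075, -0.002, -0.0]
ft_force: [-13.3, -3.0, 21.5]
grip_width: 0.152
grasp_force: 98.8
```

```bash
python3 -c "
from h import *
tq()"
```

```text
t 39.80 a -1.421 q7 -1.483 T [-0.658  3.112  0.227] f [-13.3  -3.   21.5] [0.4628 0.0252 0.2369] w 0.15
```

Tight. Open, rise straight up and check.

>>> arm_command([
  {"dp": [0, 0, 0], "spin": 0},
  {"dp": [0, 0, 0], "spin": 0},
  {"dp": [0, 0, 0], "spin": 0},
  {"dp": [0, 0, 0], "spin": 0},
], grip=0)

```text
clock: 40.2
position: [0.464, 0.0257, 0.2366]
ee_rot: [0.997, 0.075, 0.0, 0.0]
ft_force: [-0.7, -0.8, 0.4]
grip_width: 0.502
grasp_force: 0.0
```

>>> arm_command([
  {"dp": [0, 0, -10], "spin": 0},
  {"dp": [0, 0, -25], "spin": 0},
  {"dp": [0, 0, -40], "spin": 0},
  {"dp": [0, 0, -40], "spin": 0},
  {"dp": [0, 0, 0], "spin": 0},
])

```text
clock: 40.7
position: [0.4653, 0.0253, 0.3574]
ee_rot: [0.997, 0.075, 0.004, -0.001]
ft_force: [0.4, 0.4, -0.8]
grip_width: 0.494
grasp_force: 0.0
```

>>> arm_command([
  {"dp": [0, -45, -5], "spin": 0},
  {"dp": [0, -45, -5], "spin": 0},
  {"dp": [0, -45, -5], "spin": 0},
  {"dp": [0, -45, -5], "spin": 0},
  {"dp": [0, -45, 0], "spin": 0},
])

```text
clock: 41.2
position: [0.4299, 0.2497, 0.3728]
ee_rot: [0.997, 0.075, 0.001, -0.001]
ft_force: [1.2, -0.9, 0.1]
grip_width: 0.503
grasp_force: 0.0
```

>>> arm_command([
  {"dp": [0, 0, 0], "spin": 0},
  {"dp": [0, 0, 0], "spin": 0},
  {"dp": [0, 0, 0], "spin": 0},
])

```text
clock: 41.5
position: [0.4307, 0.247, 0.3718]
ee_rot: [0.997, 0.074, -0.0, 0.0]
ft_force: [0.9, 0.2, -0.0]
grip_width: 0.501
grasp_force: 0.0
```

```bash
python3 -c "
from h import *
tq()
a=crop(viewer.camera('side'),195,120,165,125,2.4);b=crop(viewer.camera('top'),185,150,100,110,300/110*1.36);h=min(len(a),len(b));cv2.imwrite('pics/s8.png',np.hstack([a[:h],b[:h]]))"
```

```text
t 41.50 a -1.423 q7 -2.017 T [-0.001 -0.012 -0.016] f [ 0.9  0.2 -0. ] [0.4307 0.247  0.3718] w 0.50
```

View pics/s8.png

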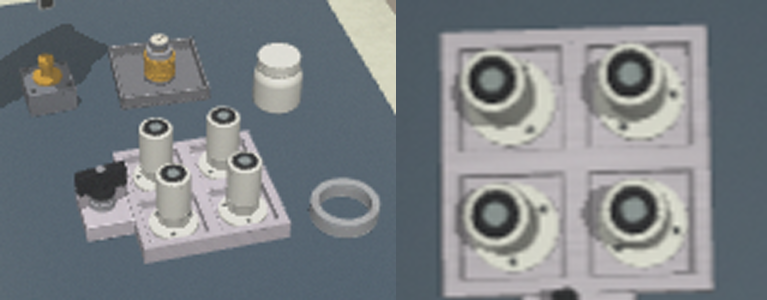

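The crop shows the coupler upright in the tray (158,58), the bare nipple at (45,68), four pods seated one per pocket, the knob turned, and the jar and tape where they were. Handing in.

```bash
python3 -c "
from workcell import manip
print(manip.hand_in())"
```

```text
the job is handed in; nothing more can be done
None
```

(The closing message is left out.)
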